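# Fill the vial carrier and unclip it from its heated dock

### The arm

A 6-joint arm with a two-finger parallel gripper is mounted at the origin on the work surface. World frame = base frame: x ahead of the robot, y to its left, z up, the work surface at z = 0. Lengths are in mm, angles in rad, forces in N, time in s.
With the tool pointing down it reaches from about 275 to 1000 mm from the base axis. Payload 8.4 kg.
Tool frame: the origin (TCP) lies midway between the tips of the shut fingers; the grasp point (between the pads) lies 19 mm behind it; z points along the fingers, y is the line along which they close (so a half turn about z gives the same grasp; the last joint's range is limited). The gripper opens to 85 mm and grips with 20 to 120 N. Pads are 22 mm wide; open, the fingers measure 114 mm over their backs; the gripper's body (76 mm by 85 mm) begins 54 mm behind the grasp point. The pads swing forward as they close: fully open they stand 13 mm farther back than shut.
Start: joints at [-0.002, 0.353, 1.633, -0, 1.155, -0.002], TCP at [625.002, -0, 231.281] pointing down, gripper open.
Joint ranges: [-2.63, 2.63], [-0.92, 2.1], [0.06, 2.66], [-1.3, 4.44], [0, 2.69], [-3.02, 3.02]. Speed limits (rad/s): [2.22, 2.22, 2.79, 3.14, 3.14, 3.14].

### API

Orientations are given as [roll, pitch, yaw] about the fixed x, y, z axes, in that order (R = Rz(yaw) Ry(pitch) Rx(roll)).
In Python, from rig import telemetry, optics, r gives the robot as it stands.
- The arm moves only by the tool play_rows, never from a script. Its arguments are lists of equal length, an entry for each row: "dp": the shift along the tool's x, y, z in units of 40 mm (1.0 is 40 mm), a list of three; "rot": the turn, a rotation vector about the tool's x, y, z in units of 6 degrees (1.0 is 6 degrees), a list of three. In form: {"dp": [[tx, ty, tz], ...], "rot": [[ax, ay, az], ...]}. A call has 1 to 5 rows; each row is the pose to reach, as a shift and turn from the pose commanded when the call began, along the tool's axes at that moment; what a row does not reach only later rows make up. A row lasts 1/12 s, in which the tool goes at most 41.7 mm and 7.16 degrees, less where a joint would pass 70% of its speed; a pose out of reach is approached as far as the arm can. A call with a gripper value outside its range is refused whole. "fingers" is the opening, from 0 (shut) to 1 (fully open), set as the call begins (left out, the last holds). The fingers move at their own pace and stop on an object; "grip_force" is the grip in N (left out, the last holds). Time passes only in rows, so rows that repeat a pose let the fingers close. It gives the time, the measured TCP pose, the force, the opening and the grip force at its end, in the units of the state.
- telemetry.sense(): the state, without advancing time (a new reading comes with each control period).
- optics.grab_frame(name): name is "scene" or "side" or "wrist"; returns a dict with "color" (384x512x3 uint8, red, green, blue), "mtx" (3x3 intrinsics, pixels), "R" (3x3) and "t" (3): a world point X has camera coordinates R X + t; the wrist camera has in their place "mount" (4x4, takes a point from camera to tool coordinates, whose origin is the TCP and whose axes are the flange's). Camera axes: x right, y down, z forward; pixel columns grow to the right and rows downward; lengths in mm; the calibration is good to about 2 mm. A picture is of the moment at which its call begins: read the wrist's pose just before it. There is no depth.
- r.sign_off(): hands the job in; it is judged then, once.
The state is a dict: "clock": time; "qpos": joint angles; "qvel": joint speeds; "joint_efforts": joint torques, N m; "eef_pos": TCP position; "tcp_rot": TCP orientation; "contact_force": force on the tool from outside, world axes, zero at the start; "wrist_torque": the same for the moment, N m; "opening": opening from 0.0 (shut) to 1.0 (fully open); "grasp_force": force on a finger pad.
Only numpy, scipy, OpenCV 4.12 (cv2) and the standard library are available. Lean on these libraries where they do the work, as an engineer would, in place of code of your own. Each camera call takes 0.05 s, during which the arm holds its last target. There are 200 camera calls.

### The job

Stand the two loose capped vials in the two empty wells of the carrier clipped in the heated dock, so that its grid of four is complete. Then pinch the carrier's two black side catches together to unclip it, lift it straight up a good 10 cm, level and with all four vials in it, and finish while still holding it there by the catches, free above the dock. Leave the other things on the bench where they are.

Things in the scene. Friction and masses are not known exactly. Their poses are not given: they have to be found in the camera images.
- dock: White low bench instrument, fixed, 185 x 110 mm, 30 mm high. Origin on the bench under the centre of its carrier bay; x along its length, z up; bay floor at z = 30 mm. Aluminium guides round the bay rise 12 mm over its floor. At y = +37 and -37 mm two aluminium posts, 20 mm high over the bay floor, have lips that hold down the hooks of the carrier's catches.
- carrier: Grey plastic vial carrier, 0.18 to 0.32 kg empty, clipped in the dock's bay with 1.5 mm of play. 127 mm along its x, 73 mm along y; origin at the centre of its underside, z up; in the bay its axes are the dock's. Two end blocks, 25 mm high, have two wells each at x = -45 and +45, y = -18 and +18 mm. Between them rises a central tower with the catches, 66 mm high over the underside.
- grip (a point): Point midway between the carrier's two black upright catch tabs, 50 mm above its underside; axes as the carrier's. Each tab is 18 mm wide along x, its top 62 mm above the underside. Outer faces at y = +28 and -28 mm: 56 mm apart at rest, 42 mm fully pinched. Pinch these faces here, closing along y; fingertips may reach 25 mm below this point. Unpinched, the hooks hold the carrier down.
- catch_left (a joint): Catch tab on the carrier's +y side: 0 m = sprung out (hooked under the dock's post), grows to 0.007 m as it is pushed inward; unhooked beyond 0.004 m. Spring 3.6 N at rest, 7.8 N fully in. About 15 N of grip or more is wanted to lift the load; 30 N is safe.
- catch_right (a joint): The same on the carrier's -y side.
- well_0 (a point): Point at the centre of the floor of a round well of the carrier (27 mm wide, chamfered mouth, floor 20 mm below the mouth; an inserted vial stands on this point and sticks 36 mm out of the well). Empty at the start; at x = -45, y = +18 mm, 5 mm above the carrier's underside.
- well_1 (a point): Point at the centre of the floor of a round well of the carrier (27 mm wide, chamfered mouth, floor 20 mm below the mouth; an inserted vial stands on this point and sticks 36 mm out of the well). Empty at the start; at x = +45, y = -18 mm, 5 mm above the carrier's underside.
- well_2 (a point): Point at the centre of the floor of a round well of the carrier (27 mm wide, chamfered mouth, floor 20 mm below the mouth; an inserted vial stands on this point and sticks 36 mm out of the well). Holds vial_c at the start; at x = -45, y = -18 mm.
- well_3 (a point): Point at the centre of the floor of a round well of the carrier (27 mm wide, chamfered mouth, floor 20 mm below the mouth; an inserted vial stands on this point and sticks 36 mm out of the well). Holds vial_d at the start; at x = +45, y = +18 mm.
- vial_a: Loose capped amber glass vial with white cap, upright cylinder 24 mm in diameter and 56 mm tall, 25 g; origin at the centre of its underside, z up its axis. Stands on the bench to the robot's left of the dock, apart from the jar and beaker. To put it in a well, close the fingers along the carrier's x, holding it by the cap: then the neighbours are clear.
- vial_b: The other loose vial, alike: capped amber glass vial with white cap, upright cylinder 24 mm in diameter and 56 mm tall, 25 g; origin at the centre of its underside, z up its axis. Either loose vial may go in either empty well.
- vial_c: Same vial, already in a well of the carrier: capped amber glass vial with white cap, upright cylinder 24 mm in diameter and 56 mm tall, 25 g; origin at the centre of its underside, z up its axis. 
- vial_d: Same vial, already in a well of the carrier: capped amber glass vial with white cap, upright cylinder 24 mm in diameter and 56 mm tall, 25 g; origin at the centre of its underside, z up its axis. 
- jar: Bystander: squat clear jar with steel lid, 50 mm in diameter, 58 mm tall, among the loose vials; origin under its centre.
- beaker: Bystander: open glass beaker, 50 mm in diameter, 60 mm tall, among the loose vials; origin under its centre.
- tape: Bystander: roll of paper tape lying flat beyond the dock, 60 mm across, 19 mm high; origin under its centre.
- marker: Bystander: marker pen lying flat, 105 mm long, 13 mm thick; origin under its centre, x along it.
- dishes: Bystander: stack of glass dishes, 90 mm across, 30 mm high, right of the dock; origin under its centre.

How it is judged:
By the outcome, as a careful person would: the job done as asked, in the order asked, and still so for the second after the job is handed in, while the arm keeps its last pose, push and grip.
It also fails if it takes over 64 s, if anything falls off the work surface, if the arm or the gripper's body presses on something with over 40 N, if the wrist force passes 120 N, or if a joint passes its speed limit or range.

## Working session

There is one attempt and no reset: what is moved stays moved. The work goes in short steps, Python scripts to look and compute and a tool call to move; the robot and the scene stay as the last step left them, time stands still between calls to the robot, and variables do not carry over. Pictures are saved under pics/ and viewed, at most 10 in all, crops included, and the job is handed in when it is done.

Besides the shell and the picture viewer there is one more tool, called after ">>>" by a JSON object that holds its "fn" and its "kwargs". play_rows: Moves the arm, as the interface text tells. Its arguments: {"type":"object","properties":{"dp":{"type":"array"},"rot":{"type":"array"},"fingers":{"type":"number"},"grip_force":{"type":"number"}},"required":["dp","rot"]}

```bash
ls; mkdir -p pics
python3 - <<'E'
from rig import telemetry, optics, r
import cv2,numpy as np,pickle
s=telemetry.sense(); print(s)
fs={n:optics.grab_frame(n) for n in("scene","side","wrist")}
pickle.dump((s,fs),open('f0.pkl','wb'))
for n,f in fs.items():
    cv2.imwrite(f'pics/{n}0.png',f['color'][:,:,::-1]); print(n,f['mtx'],f.get('R'),f.get('t'),f.get('mount'))
E
```

```text
pics
{'clock': 0.0, 'qpos': array([-2.39849819e-03,  3.53641675e-01,  1.63412592e+00,  1.56253639e-05,
        1.15518135e+00, -2.41973976e-03]), 'qvel': array([ 2.47024592e-04,  1.24243520e-03, -4.60436686e-04,  6.56694014e-05,
        1.49091565e-04,  2.05759725e-04]), 'joint_efforts': array([-2.03471049e-03, -6.05236173e+01, -3.42063046e+01, -2.62302356e-04,
        9.48130677e-03,  3.61521288e-06]), 'eef_pos': array([6.24535524e+02, 6.95307932e-03, 2.30569230e+02]), 'tcp_rot': array([-3.14023640e+00, -1.75684054e-05,  1.57081124e+00]), 'contact_force': array([-0.0609209 ,  0.34063962,  0.15448039]), 'wrist_torque': array([ 0.02932134, -0.04183406, -0.02565485]), 'grasp_force': 0.0, 'opening': 0.9967601481590059}
scene [[360.98701282   0.         252.67821624]
 [  0.         360.98701282 194.25629366]
 [  0.           0.           1.        ]] [[-0.5125477   0.85859517 -0.01044946]
 [ 0.52395714  0.30309435 -0.79599167]
 [-0.68026743 -0.41345877 -0.60521738]] [ 330.15347248 -229.6220792  1438.9692408 ] None
side [[361.30660405   0.         257.63691886]
 [  0.         361.30660405 194.53404523]
 [  0.           0.           1.        ]] [[ 0.99337082 -0.11482481 -0.00544694]
 [-0.08329745 -0.68634926 -0.72248615]
 [ 0.07922083  0.71815037 -0.69136394]] [-604.70703972   86.59650604  851.56087389] None
wrist [[285.6652732    0.         259.10116596]
 [  0.         285.6652732  188.04808263]
 [  0.           0.           1.        ]] None None [[-1.20232425e-03 -9.52784683e-01 -3.03644367e-01  7.80475499e+01]
 [ 9.99999250e-01 -1.21649123e-03 -1.42499383e-04  6.03459024e-01]
 [-2.33609479e-04 -3.03644310e-01  9.52785431e-01 -1.43886656e+02]
 [ 0.00000000e+00  0.00000000e+00  0.00000000e+00  1.00000000e+00]]
```

View pics/scene0.png

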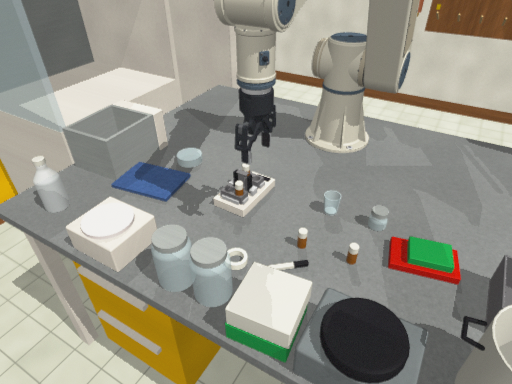

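View pics/side0.png

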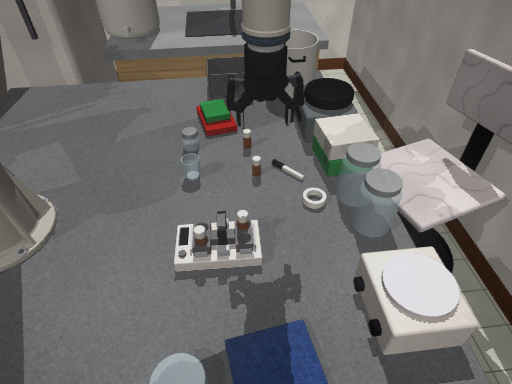

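View pics/wrist0.png

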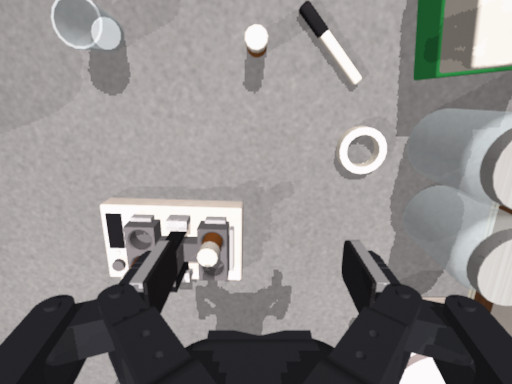

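```bash
cat > h.py <<'E'
import numpy as np,cv2,pickle
from scipy.spatial.transform import Rotation as Ro
def cam(f,s=None):
    if 'R' in f and f.get('R') is not None: return f['mtx'],np.array(f['R']),np.array(f['t']).ravel()
    T=np.eye(4);T[:3,:3]=Ro.from_euler('xyz',s['tcp_rot']).as_matrix();T[:3,3]=s['eef_pos']
    W=np.linalg.inv(T@np.array(f['mount']));return f['mtx'],W[:3,:3],W[:3,3]
def back(c,uv,z):
    K,R,t=c;d=R.T@np.linalg.solve(K,[uv[0],uv[1],1]);o=-R.T@t
    return o+d*(z-o[2])/d[2]
def proj(c,X):
    K,R,t=c;p=K@(R@np.asarray(X,float)+t);return p[:2]/p[2]
def tri(cs,uvs):
    P=[c[0]@np.c_[c[1],c[2]] for c in cs]
    x=cv2.triangulatePoints(P[0],P[1],np.array(uvs[0],float),np.array(uvs[1],float));return (x[:3]/x[3]).ravel()
E
python3 - <<'E'
from h import *
np.set_printoptions(precision=1,suppress=True)
s,fs=pickle.load(open('f0.pkl','rb'))
c={n:cam(f,s) for n,f in fs.items()}
print('v1',tri([c['scene'],c['side']],[(303,231),(256.5,159)]),back(c['side'],(256.5,159),56),back(c['scene'],(303,231),56), back(c['wrist'],(257,37),56))
print('v2',tri([c['scene'],c['side']],[(353.5,246),(247,132)]),back(c['side'],(247,132),56),back(c['scene'],(353.5,246),56))
for uv in [(103,202),(242,202),(240,278),(108,278)]: print(back(c['wrist'],uv,30))
print('incarr',back(c['wrist'],(207,258),91),back(c['wrist'],(140,239),55))
print('beaker',back(c['side'],(193,174),0),'jar',back(c['side'],(190,148),0))
E
```

```text
v1 [620.5 136.   51.6] [620.9 128.6  56. ] [623.  138.1  56. ] [622.9 135.3  56. ]
v2 [607.4 265.3  51.8] [607.8 257.1  56. ] [609.9 266.5  56. ]
[424.  -50.4  30. ]
[602.8 -50.5  30. ]
[ 597.8 -164.5   30. ]
[ 412.  -164.4   30. ]
incarr [565.9 -95.2  91. ] [476.5 -90.2  55. ]
beaker [446.9 154.6   0. ] jar [436.3 276.8   0. ]
```

>>> {"fn": "play_rows", "kwargs": {"dp": [[-0.75,-0.5,-0.35],[-1.5,-1.0,-0.7],[-2.25,-1.6,-1.05],[-3.0,-2.1,-1.4],[-3.75,-2.6,-1.75]], "rot": [[0,0,0],[0,0,0],[0,0,0],[0,0,0],[0,0,0]]}}

```text
clock: 0.57
eef_pos: [519.6, -151.0, 301.7]
tcp_rot: [-3.141, -0.0, 1.571]
contact_force: [0.5, -0.2, -0.1]
opening: 1.002
grasp_force: 0.0
```

>>> {"fn": "play_rows", "kwargs": {"dp": [[0,0,0],[0,0,0],[0,0,0]], "rot": [[0,0,0],[0,0,0],[0,0,0]]}}

```text
clock: 0.82
eef_pos: [521.0, -149.9, 301.1]
tcp_rot: [3.141, -0.0, 1.57]
contact_force: [-0.0, -0.4, -1.0]
opening: 0.998
grasp_force: 0.0
```

```bash
cat > snap.py <<'E'
import sys
from rig import telemetry, optics
from h import *
n,tag=sys.argv[1:3]
s=telemetry.sense();f=optics.grab_frame(n);pickle.dump((s,f),open(tag+'.pkl','wb'))
im=f['color'][:,:,::-1]
if len(sys.argv)>3:
    x0,x1,y0,y1=map(int,sys.argv[3:7]);im=im[y0:y1,x0:x1];k=min(800/(x1-x0),600/(y1-y0));im=cv2.resize(im,None,fx=k,fy=k,interpolation=cv2.INTER_CUBIC);print('k',k)
cv2.imwrite(f'pics/{tag}.png',im);print(s['clock'],s['eef_pos'],s['tcp_rot'])
E
python3 snap.py wrist w1 112 432 40 280
```

```text
k 2.5
0.8167 [ 520.98782395 -149.92925259  301.11760085] [ 3.14149928e+00 -3.82320381e-04  1.56990653e+00]
```

View pics/w1.png

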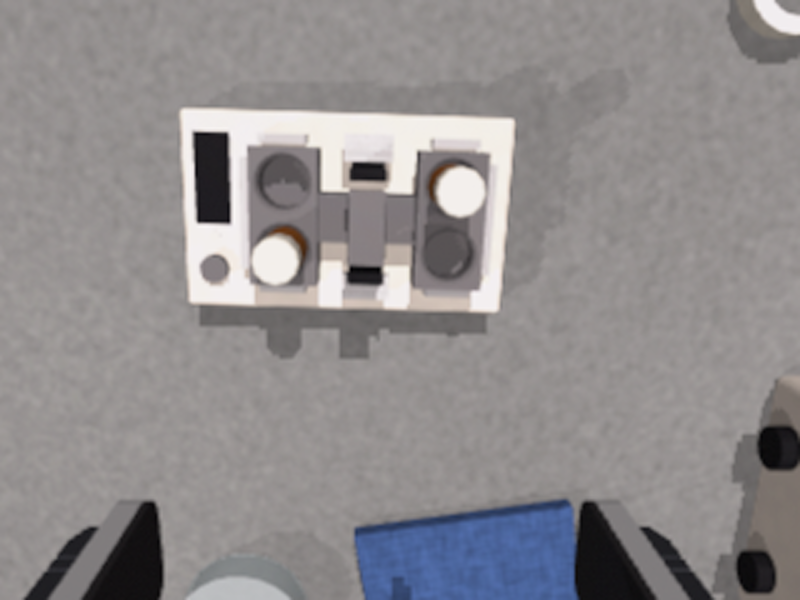

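Run:
```python
from h import *
from scipy.optimize import least_squares
np.set_printoptions(precision=2,suppress=True)
s,f=pickle.load(open('w1.pkl','rb'));c=cam(f,s)
full=lambda p:np.array([112+p[0]/2.5-.3,40+p[1]/2.5-.3])
M=[((-45,18,55),(286,181)),((45,-18,55),(448,253)),((-45,-18,91),(277,258)),((45,18,91),(459,191))]
M+=[((-28-45+10,36.5,55),(248,148))] if 0 else []
uv=np.array([full(m[1]) for m in M])
def mod(p,m):
    cy,sy=np.cos(p[2]),np.sin(p[2]);x,y,z=m[0];return proj(c,[p[0]+cy*x-sy*y,p[1]+sy*x+cy*y,z])
r=least_squares(lambda p:np.ravel([mod(p,m)-u for m,u in zip(M,uv)]),[515,-105,0.])
print(r.x,np.degrees(r.x[2]),r.fun)
for m,u in zip(M,uv): print(m[0],back(c,u,m[0][2]))
a,b=back(c,full((368,172)),92),back(c,full((364,275)),92);print('tabs',a,b,(a+b)/2)
for p in [(181,109),(514,119),(499,312),(189,303)]:print('dock',back(c,full(p),30))
```

```text
[ 521.14 -109.85   -0.03] -1.9549143236027708 [-1.04 -0.28  0.39  0.42 -0.61  0.37  1.19 -0.34]
(-45, 18, 55) [478.14 -90.69  55.  ]
(45, -18, 55) [ 564.95 -128.81   55.  ]
(-45, -18, 91) [ 476.33 -125.85   91.  ]
(45, 18, 91) [565.31 -93.79  91.  ]
tabs [521.5  -84.84  92.  ] [ 519.39 -134.24   92.  ] [ 520.45 -109.54   92.  ]
dock [419.43 -53.73  30.  ]
dock [601.6  -59.26  30.  ]
dock [ 599.14 -167.48   30.  ]
dock [ 415.35 -161.64   30.  ]
```

>>> {"fn": "play_rows", "kwargs": {"dp": [[0.9,0.3,0],[1.8,0.6,0],[2.7,0.95,0],[3.6,1.3,0],[4.5,1.6,0]], "rot": [[0,0,0],[0,0,0],[0,0,0],[0,0,0],[0,0,0]]}}

```text
clock: 1.28
eef_pos: [585.5, 33.2, 300.3]
tcp_rot: [-3.14, -0.0, 1.572]
contact_force: [0.3, -1.3, -0.1]
opening: 1.003
grasp_force: 0.0
```

>>> {"fn": "play_rows", "kwargs": {"dp": [[0.9,0.3,0],[1.8,0.6,0],[2.0,0.75,0],[2.0,0.75,0],[2.0,0.75,0]], "rot": [[0,0,0],[0,0,0],[0,0,0],[0,0,0],[0,0,0]]}}

```text
clock: 1.7
eef_pos: [614.6, 111.0, 300.1]
tcp_rot: [-3.14, 0.001, 1.573]
contact_force: [0.4, -0.5, 0.1]
opening: 0.999
grasp_force: 0.0
```

```bash
python3 snap.py wrist w2 112 432 0 240
```

```text
k 2.5
1.7 [614.61610857 111.00420359 300.07240841] [-3.13962103e+00  7.27287557e-04  1.57343803e+00]
```

View pics/w2.png

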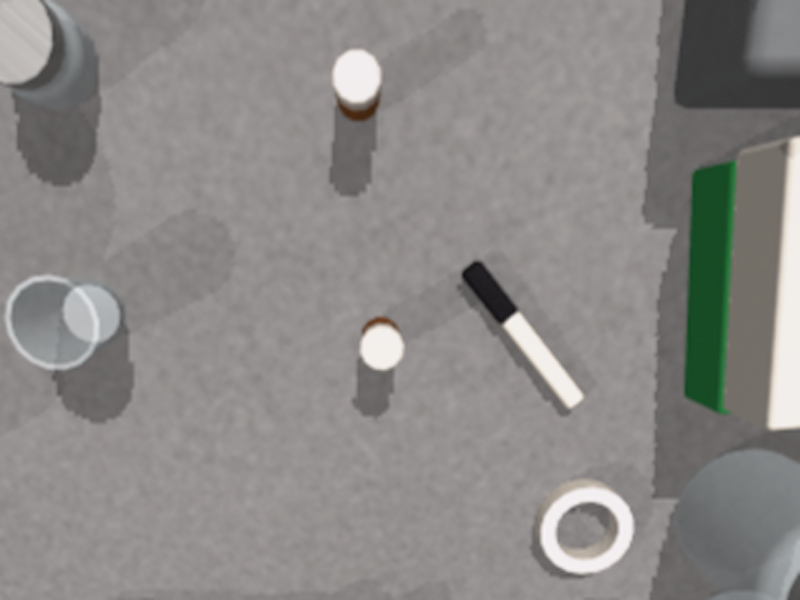

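Run:
```python
from h import *
np.set_printoptions(precision=1,suppress=True)
s,f=pickle.load(open('w2.pkl','rb'));c=cam(f,s)
for p in [(382,347),(357,75)]: print(back(c,(112+p[0]/2.5-.3,p[1]/2.5-.3),56))
s0,fs=pickle.load(open('f0.pkl','rb'))
for n in('scene','side'):
    c=cam(fs[n]);print(n,[proj(c,x) for x in [(476.3,-126,91),(565.3,-93.3,91),(622,135,56),(609,263,56)]])
```

```text
[622.  135.5  56. ]
[608.9 266.5  56. ]
scene [array([245.2, 164.8]), array([238.5, 182.4]), array([302.1, 230.4]), array([352.2, 245.3])]
side [array([199.9, 227.8]), array([242.1, 212.4]), array([256.6, 157.5]), array([247.2, 130.8])]
```

>>> {"fn": "play_rows", "kwargs": {"dp": [[0.6,0.2,0.9],[0.6,0.2,1.8],[0.6,0.2,2.8],[0.6,0.2,3.8],[0.6,0.2,4.7]], "rot": [[0,0,0.3],[0,0,0.3],[0,0,0.3],[0,0,0.3],[0,0,0.3]], "fingers": 0.6, "grip_force": 20}}

```text
clock: 2.17
eef_pos: [622.0, 132.3, 111.3]
tcp_rot: [-3.141, 0.0, 1.538]
contact_force: [-0.4, -0.0, -0.5]
opening: 0.602
grasp_force: 0.0
```

>>> {"fn": "play_rows", "kwargs": {"dp": [[0,0,0.5],[0,0,1.0],[0,0,1.0],[0,0,1.0]], "rot": [[0,0,0],[0,0,0],[0,0,0],[0,0,0]]}}

```text
clock: 2.5
eef_pos: [622.1, 132.6, 72.7]
tcp_rot: [-3.139, 0.001, 1.538]
contact_force: [0.5, 1.0, 0.7]
opening: 0.6
grasp_force: 0.0
```

>>> {"fn": "play_rows", "kwargs": {"dp": [[0.07,0,0.3],[0.07,0,0.7],[0.07,0,1.05],[0.07,0,1.05]], "rot": [[0,0,0],[0,0,0],[0,0,0],[0,0,0]]}}

```text
clock: 2.83
eef_pos: [621.9, 136.4, 29.4]
tcp_rot: [-3.139, 0.001, 1.539]
contact_force: [-0.8, -1.5, -0.4]
opening: 0.598
grasp_force: 0.0
```

>>> {"fn": "play_rows", "kwargs": {"dp": [[0,0,0],[0,0,0],[0,0,0],[0,0,0],[0,0,0]], "rot": [[0,0,0],[0,0,0],[0,0,0],[0,0,0],[0,0,0]], "fingers": 0.1}}

```text
clock: 3.25
eef_pos: [623.7, 136.9, 32.1]
tcp_rot: [3.14, -0.0, 1.539]
contact_force: [0.2, 0.4, 2.7]
opening: 0.267
grasp_force: 19.6
```

>>> {"fn": "play_rows", "kwargs": {"dp": [[0,0,0],[0,0,0],[0,0,0],[0,0,0],[0,0,0]], "rot": [[0,0,0],[0,0,0],[0,0,0],[0,0,0],[0,0,0]]}}

```text
clock: 3.67
eef_pos: [623.7, 137.0, 32.0]
tcp_rot: [3.14, -0.0, 1.539]
contact_force: [-0.6, -0.5, 6.2]
opening: 0.271
grasp_force: 19.8
```

>>> {"fn": "play_rows", "kwargs": {"dp": [[0,0,-0.5],[0,0,-1.4],[0,0,-2.3],[0,0,-3.2],[0,0,-4.2]], "rot": [[0,0,0],[0,0,0],[0,0,0],[0,0,0],[0,0,0]]}}

```text
clock: 4.08
eef_pos: [622.1, 136.6, 200.0]
tcp_rot: [-3.14, 0.0, 1.539]
contact_force: [1.2, 0.2, -1.1]
opening: 0.267
grasp_force: 19.7
```

>>> {"fn": "play_rows", "kwargs": {"dp": [[0,0,0],[0,0,0],[0,0,0]], "rot": [[0,0,0],[0,0,0],[0,0,0]]}}

```text
clock: 4.33
eef_pos: [622.6, 136.7, 198.9]
tcp_rot: [-3.141, 0.0, 1.539]
contact_force: [-0.5, -0.2, -1.4]
opening: 0.27
grasp_force: 19.8
```

```bash
python3 snap.py wrist w3
```

```text
4.3333 [622.63034166 136.70661668 198.90494912] [-3.14116375e+00  9.00151410e-05  1.53937381e+00]
```

View pics/w3.png

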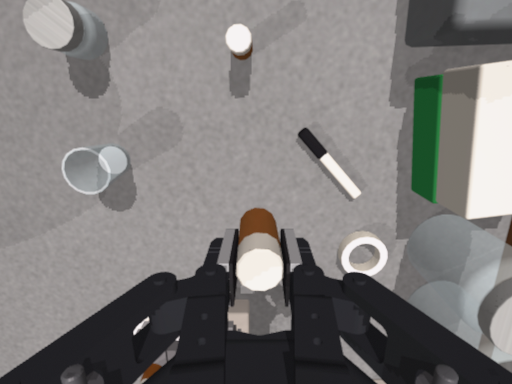

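Run:
```python
from h import *
np.set_printoptions(precision=1,suppress=True)
s,f=pickle.load(open('w3.pkl','rb'));c=cam(f,s)
X=back(c,(260,268),s['eef_pos'][2]+24);print(X)
x,y,z=s['eef_pos']
a=np.linspace(0,2*np.pi,25)
for h in(-32,24):
    P=np.array([proj(c,(x+12*np.cos(t),y+12*np.sin(t),z+h)) for t in a]);print(h,P.min(0),P.max(0),P.mean(0))
im=f['color'].astype(int);m=(im.min(2)>190);m[:225]=0;m[300:]=0;m[:,:232]=0;m[:,288:]=0
n,l,st,ce=cv2.connectedComponentsWithStats(m.astype(np.uint8));print(st,ce)
m=(im[...,0]-im[...,2]>40);m[:190]=0;m[260:]=0;m[:,:225]=0;m[:,295:]=0
ys,xs=np.nonzero(m);print(xs.min(),xs.max(),ys.min(),ys.max(),xs.mean())
```

```text
[623.6 136.  222.9]
-32 [240.4 202.6] [276.2 235.5] [259.  219.2]
24 [233.2 244.5] [282.8 287.7] [259.  266.4]
[[     0      0    512    384 195058]
 [   237    249     46     42   1550]] [[255.5 190.9]
 [259.5 269.4]]
238 279 208 243 257.3187571921749
```

>>> {"fn": "play_rows", "kwargs": {"dp": [[-0.8,-0.2,0],[-1.7,-0.4,0],[-2.6,-0.5,0],[-3.5,-0.65,0],[-4.4,-0.8,0]], "rot": [[0,0,0],[0,0,0],[0,0,0],[0,0,0],[0,0,0]]}}

```text
clock: 4.8
eef_pos: [583.9, -39.4, 197.2]
tcp_rot: [-3.138, -0.0, 1.54]
contact_force: [0.2, -0.6, -1.1]
opening: 0.268
grasp_force: 19.8
```

>>> {"fn": "play_rows", "kwargs": {"dp": [[-0.9,-0.2,0],[-1.7,-0.3,0],[-2.24,-0.42,0],[-2.24,-0.42,0],[-2.24,-0.42,0]], "rot": [[0,0,0],[0,0,0],[0,0,0],[0,0,0],[0,0,0]]}}

```text
clock: 5.22
eef_pos: [564.7, -127.9, 197.6]
tcp_rot: [-3.139, -0.001, 1.537]
contact_force: [0.9, 1.0, -0.4]
opening: 0.27
grasp_force: 19.8
```

>>> {"fn": "play_rows", "kwargs": {"dp": [[0,0,0.6],[0,0,1.3],[0,0,1.9],[0,0,1.9]], "rot": [[0,0,0],[0,0,0],[0,0,0],[0,0,0]]}}

```text
clock: 5.55
eef_pos: [562.6, -125.0, 118.0]
tcp_rot: [-3.133, -0.002, 1.54]
contact_force: [-0.9, 0.2, -0.4]
opening: 0.269
grasp_force: 19.8
```

>>> {"fn": "play_rows", "kwargs": {"dp": [[0,0,0],[0,0,0]], "rot": [[0,0,0],[0,0,0]]}}

```text
clock: 5.72
eef_pos: [566.6, -126.5, 123.9]
tcp_rot: [3.141, -0.0, 1.54]
contact_force: [0.2, 0.5, 1.3]
opening: 0.276
grasp_force: 19.8
```

>>> {"fn": "play_rows", "kwargs": {"dp": [[0,0,0],[0,0,0],[0,0,0]], "rot": [[0,0,0],[0,0,0],[0,0,0]]}}

```text
clock: 5.97
eef_pos: [566.7, -127.2, 124.5]
tcp_rot: [3.14, 0.0, 1.539]
contact_force: [-0.3, 0.3, -0.4]
opening: 0.272
grasp_force: 19.8
```

>>> {"fn": "play_rows", "kwargs": {"dp": [[0,-0.03,0.3],[0,-0.03,0.6],[0,-0.03,0.8],[0,-0.03,0.8]], "rot": [[0,0,0],[0,0,0],[0,0,0],[0,0,0]]}}

```text
clock: 6.3
eef_pos: [563.0, -126.7, 88.6]
tcp_rot: [-3.138, -0.001, 1.539]
contact_force: [-0.0, 0.4, -0.5]
opening: 0.269
grasp_force: 19.8
```

>>> {"fn": "play_rows", "kwargs": {"dp": [[0,0,0.12],[0,0,0.24],[0,0,0.36],[0,0,0.36]], "rot": [[0,0,0],[0,0,0],[0,0,0],[0,0,0]]}}

```text
clock: 6.63
eef_pos: [564.6, -127.1, 76.0]
tcp_rot: [-3.141, -0.0, 1.539]
contact_force: [0.5, 0.2, -1.4]
opening: 0.264
grasp_force: 19.6
```

>>> {"fn": "play_rows", "kwargs": {"dp": [[0,0,0.1],[0,0,0.2],[0,0,0.2],[0,0,0.2]], "rot": [[0,0,0],[0,0,0],[0,0,0],[0,0,0]]}}

```text
clock: 6.97
eef_pos: [564.7, -127.1, 68.7]
tcp_rot: [-3.141, 0.0, 1.539]
contact_force: [0.3, 0.3, -0.1]
opening: 0.266
grasp_force: 19.8
```

>>> {"fn": "play_rows", "kwargs": {"dp": [[0,0,0.04],[0,0,0.04],[0,0,0.04]], "rot": [[0,0,0],[0,0,0],[0,0,0]]}}

```text
clock: 7.22
eef_pos: [564.8, -127.1, 67.3]
tcp_rot: [3.142, 0.0, 1.539]
contact_force: [0.6, 0.8, -0.8]
opening: 0.266
grasp_force: 19.9
```

Nearly on the floor; release slightly and retreat.

>>> {"fn": "play_rows", "kwargs": {"dp": [[0,0,0.03],[0,0,0.03],[0,0,0.03]], "rot": [[0,0,0],[0,0,0],[0,0,0]]}}

```text
clock: 7.47
eef_pos: [564.6, -127.2, 66.7]
tcp_rot: [-3.141, 0.0, 1.539]
contact_force: [-3.3, -1.0, 7.7]
opening: 0.272
grasp_force: 19.5
```

>>> {"fn": "play_rows", "kwargs": {"dp": [[0,0,0],[0,0,0],[0,0,0],[0,0,0]], "rot": [[0,0,0],[0,0,0],[0,0,0],[0,0,0]], "fingers": 0.4}}

```text
clock: 7.8
eef_pos: [564.7, -127.1, 66.0]
tcp_rot: [-3.141, -0.0, 1.539]
contact_force: [-0.0, -0.1, -0.4]
opening: 0.401
grasp_force: 0.0
```

>>> {"fn": "play_rows", "kwargs": {"dp": [[0,0,-0.4],[0,0,-1.2],[0,0,-2.1],[0,0,-3.0],[0,0,-3.0]], "rot": [[0,0,0],[0,0,0],[0,0,0],[0,0,0],[0,0,0]]}}

```text
clock: 8.22
eef_pos: [568.6, -127.9, 193.0]
tcp_rot: [3.132, 0.002, 1.539]
contact_force: [2.0, -0.7, 1.1]
opening: 0.402
grasp_force: 0.0
```

>>> {"fn": "play_rows", "kwargs": {"dp": [[0.9,0.1,0],[1.8,0.2,0],[2.7,0.3,0],[3.6,0.3,0],[4.5,0.4,0]], "rot": [[0,0,0],[0,0,0],[0,0,0],[0,0,0],[0,0,0]], "fingers": 0.6}}

```text
clock: 8.63
eef_pos: [585.9, 53.9, 185.9]
tcp_rot: [-3.141, 0.0, 1.539]
contact_force: [0.2, 0.1, -0.2]
opening: 0.602
grasp_force: 0.0
```

>>> {"fn": "play_rows", "kwargs": {"dp": [[0.9,0.1,0],[1.8,0.2,0],[2.7,0.3,0],[3.6,0.3,0],[4.5,0.4,0]], "rot": [[0,0,0],[0,0,0],[0,0,0],[0,0,0],[0,0,0]]}}

```text
clock: 9.05
eef_pos: [607.5, 233.6, 185.7]
tcp_rot: [-3.141, 0.0, 1.54]
contact_force: [1.0, 0.1, -0.2]
opening: 0.601
grasp_force: 0.0
```

>>> {"fn": "play_rows", "kwargs": {"dp": [[0.6,0,0],[0.87,0,0.6],[0.87,0,1.4],[0.87,0,2.3],[0.87,0,2.3]], "rot": [[0,0,0],[0,0,0],[0,0,0],[0,0,0],[0,0,0]]}}

```text
clock: 9.47
eef_pos: [604.7, 265.1, 87.1]
tcp_rot: [-3.132, 0.004, 1.54]
contact_force: [-2.1, -1.4, -1.4]
opening: 0.599
grasp_force: 0.0
```

>>> {"fn": "play_rows", "kwargs": {"dp": [[0,0,0],[0,0,0],[0,0,0]], "rot": [[0,0,0],[0,0,0],[0,0,0]]}}

```text
clock: 9.72
eef_pos: [610.7, 266.9, 96.5]
tcp_rot: [3.138, -0.001, 1.539]
contact_force: [-0.2, 0.1, 0.5]
opening: 0.595
grasp_force: 0.0
```

>>> {"fn": "play_rows", "kwargs": {"dp": [[0,-0.04,0.5],[0,-0.04,1.0],[0,-0.04,1.4],[0,-0.04,1.62],[0,-0.04,1.62]], "rot": [[0,0,0],[0,0,0],[0,0,0],[0,0,0],[0,0,0]]}}

```text
clock: 10.13
eef_pos: [607.4, 266.3, 29.1]
tcp_rot: [-3.141, 0.0, 1.539]
contact_force: [-0.7, -0.9, 0.4]
opening: 0.6
grasp_force: 0.0
```

>>> {"fn": "play_rows", "kwargs": {"dp": [[0,0,0],[0,0,0]], "rot": [[0,0,0],[0,0,0]]}}

```text
clock: 10.3
eef_pos: [608.7, 267.0, 31.0]
tcp_rot: [3.139, -0.001, 1.539]
contact_force: [-0.0, 0.6, 0.5]
opening: 0.597
grasp_force: 0.0
```

>>> {"fn": "play_rows", "kwargs": {"dp": [[0,0,0],[0,0,0],[0,0,0],[0,0,0],[0,0,0]], "rot": [[0,0,0],[0,0,0],[0,0,0],[0,0,0],[0,0,0]], "fingers": 0.1}}

```text
clock: 10.72
eef_pos: [608.1, 266.8, 30.3]
tcp_rot: [3.14, -0.001, 1.539]
contact_force: [-2.6, 0.6, 6.0]
opening: 0.264
grasp_force: 20.9
```

>>> {"fn": "play_rows", "kwargs": {"dp": [[0,0,0],[0,0,0],[0,0,0]], "rot": [[0,0,0],[0,0,0],[0,0,0]]}}

```text
clock: 10.97
eef_pos: [608.1, 266.8, 30.4]
tcp_rot: [3.14, -0.001, 1.539]
contact_force: [-0.7, -0.5, 6.6]
opening: 0.265
grasp_force: 20.9
```

>>> {"fn": "play_rows", "kwargs": {"dp": [[0,0,-0.5],[0,0,-1.4],[0,0,-2.3],[0,0,-3.2],[0,0,-4.2]], "rot": [[0,0,0],[0,0,0],[0,0,0],[0,0,0],[0,0,0]]}}

```text
clock: 11.38
eef_pos: [606.8, 266.2, 198.3]
tcp_rot: [-3.14, 0.001, 1.539]
contact_force: [0.8, -0.0, -0.7]
opening: 0.268
grasp_force: 20.3
```

>>> {"fn": "play_rows", "kwargs": {"dp": [[0,0,0],[0,0,0],[0,0,0],[0,0,0]], "rot": [[0,0,0],[0,0,0],[0,0,0],[0,0,0]]}}

```text
clock: 11.72
eef_pos: [606.6, 266.1, 195.7]
tcp_rot: [-3.139, 0.001, 1.539]
contact_force: [-0.9, 0.0, -0.5]
opening: 0.269
grasp_force: 20.3
```

```bash
python3 snap.py wrist w4
python3 - <<'E'
from h import *
s,f=pickle.load(open('w4.pkl','rb'));c=cam(f,s)
im=f['color'].astype(int);m=(im.min(2)>190);m[:225]=0;m[300:]=0;m[:,:232]=0;m[:,288:]=0
n,l,st,ce=cv2.connectedComponentsWithStats(m.astype(np.uint8));print(st[1:],ce[1:])
m=(im[...,0]-im[...,2]>40);m[:190]=0;m[260:]=0;m[:,:225]=0;m[:,295:]=0
ys,xs=np.nonzero(m);print(xs.min(),xs.max(),ys.min(),ys.max())
E
```

```text
11.7167 [606.61570897 266.12411567 195.73431965] [-3.13931124e+00  1.11534479e-03  1.53938236e+00]
[[ 236  233   47   59 1926]
 [ 245  292    4    2    4]] [[259.00571132 265.78400831]
 [246.5        292.5       ]]
238 280 207 244
```

>>> {"fn": "play_rows", "kwargs": {"dp": [[-0.9,-0.3,0],[-1.8,-0.6,0],[-2.7,-0.9,0],[-3.6,-1.2,0],[-4.5,-1.5,0]], "rot": [[0,0,0],[0,0,0],[0,0,0],[0,0,0],[0,0,0]]}}

```text
clock: 12.18
eef_pos: [540.3, 87.0, 195.8]
tcp_rot: [-3.139, 0.001, 1.54]
contact_force: [1.1, -0.0, 0.1]
opening: 0.266
grasp_force: 20.3
```

>>> {"fn": "play_rows", "kwargs": {"dp": [[-0.9,-0.3,0],[-1.8,-0.6,0],[-2.7,-0.9,0],[-3.6,-1.2,0],[-4.47,-1.47,0]], "rot": [[0,0,0],[0,0,0],[0,0,0],[0,0,0],[0,0,0]]}}

```text
clock: 12.6
eef_pos: [475.7, -89.8, 196.1]
tcp_rot: [-3.139, -0.0, 1.54]
contact_force: [0.3, -1.5, -0.1]
opening: 0.265
grasp_force: 20.3
```

>>> {"fn": "play_rows", "kwargs": {"dp": [[0,0,0],[0,0,0.5],[0,0,1.2],[0,0,1.8],[0,0,1.8]], "rot": [[0,0,0],[0,0,0],[0,0,0],[0,0,0],[0,0,0]]}}

```text
clock: 13.02
eef_pos: [474.0, -87.7, 120.7]
tcp_rot: [-3.133, -0.001, 1.539]
contact_force: [-1.1, -0.3, -0.9]
opening: 0.266
grasp_force: 20.3
```

>>> {"fn": "play_rows", "kwargs": {"dp": [[0,0,0],[0,0,0],[0,0,0],[0,0,0],[0,0,0]], "rot": [[0,0,0],[0,0,0],[0,0,0],[0,0,0],[0,0,0]]}}

```text
clock: 13.43
eef_pos: [478.2, -88.4, 126.3]
tcp_rot: [3.14, 0.0, 1.54]
contact_force: [0.7, -0.2, -0.3]
opening: 0.271
grasp_force: 20.3
```

>>> {"fn": "play_rows", "kwargs": {"dp": [[0,-0.03,0.3],[0,-0.03,0.6],[0,-0.03,0.85],[0,-0.03,0.85]], "rot": [[0,0,0],[0,0,0],[0,0,0],[0,0,0]]}}

```text
clock: 13.77
eef_pos: [475.4, -88.1, 90.1]
tcp_rot: [-3.14, -0.0, 1.539]
contact_force: [0.4, 0.5, 0.1]
opening: 0.266
grasp_force: 20.3
```

>>> {"fn": "play_rows", "kwargs": {"dp": [[0,0,0.12],[0,0,0.24],[0,0,0.36],[0,0,0.36]], "rot": [[0,0,0],[0,0,0],[0,0,0],[0,0,0]]}}

```text
clock: 14.1
eef_pos: [476.3, -88.5, 76.6]
tcp_rot: [-3.142, 0.0, 1.539]
contact_force: [0.6, -1.0, -1.4]
opening: 0.264
grasp_force: 21.2
```

>>> {"fn": "play_rows", "kwargs": {"dp": [[0,0,0.1],[0,0,0.2],[0,0,0.22],[0,0,0.22]], "rot": [[0,0,0],[0,0,0],[0,0,0],[0,0,0]]}}

```text
clock: 14.43
eef_pos: [476.3, -88.3, 67.8]
tcp_rot: [-3.141, -0.0, 1.539]
contact_force: [-0.7, 0.1, -1.5]
opening: 0.262
grasp_force: 21.2
```

>>> {"fn": "play_rows", "kwargs": {"dp": [[0,0,0.04],[0,0,0.04],[0,0,0.04]], "rot": [[0,0,0],[0,0,0],[0,0,0]]}}

```text
clock: 14.68
eef_pos: [476.4, -88.2, 66.4]
tcp_rot: [-3.142, -0.0, 1.539]
contact_force: [0.1, -0.3, -1.4]
opening: 0.262
grasp_force: 21.2
```

>>> {"fn": "play_rows", "kwargs": {"dp": [[0,0,0.03],[0,0,0.03],[0,0,0.03]], "rot": [[0,0,0],[0,0,0],[0,0,0]]}}

```text
clock: 14.93
eef_pos: [476.4, -88.3, 65.3]
tcp_rot: [3.141, -0.0, 1.539]
contact_force: [-0.8, -1.0, -0.1]
opening: 0.269
grasp_force: 21.3
```

>>> {"fn": "play_rows", "kwargs": {"dp": [[0,0,0],[0,0,0],[0,0,0],[0,0,0]], "rot": [[0,0,0],[0,0,0],[0,0,0],[0,0,0]], "fingers": 0.4}}

```text
clock: 15.27
eef_pos: [476.3, -88.2, 65.3]
tcp_rot: [-3.142, -0.0, 1.539]
contact_force: [-0.6, -1.2, 0.0]
opening: 0.4
grasp_force: 0.0
```

>>> {"fn": "play_rows", "kwargs": {"dp": [[0,0,-0.4],[0,0,-1.2],[0,0,-2.1],[0,0,-3.0],[0,0,-3.0]], "rot": [[0,0,0],[0,0,0],[0,0,0],[0,0,0],[0,0,0]]}}

```text
clock: 15.68
eef_pos: [479.9, -88.9, 191.6]
tcp_rot: [3.132, 0.001, 1.539]
contact_force: [1.0, 0.2, -0.4]
opening: 0.401
grasp_force: 0.0
```

>>> {"fn": "play_rows", "kwargs": {"dp": [[-0.1,0.3,0],[-0.3,0.6,0],[-0.4,0.9,0],[-0.49,1.12,0],[-0.49,1.12,0]], "rot": [[0,0,1],[0,0,2],[0,0,3],[0,0,4],[0,0,5]], "fingers": 1.0}}

```text
clock: 16.1
eef_pos: [522.2, -110.0, 185.4]
tcp_rot: [3.14, -0.0, 1.01]
contact_force: [-0.5, -0.3, 1.0]
opening: 0.997
grasp_force: 0.0
```

>>> {"fn": "play_rows", "kwargs": {"dp": [[0,0,0],[0,0,0],[0,0,0],[0,0,0],[0,0,0]], "rot": [[0,0,1],[0,0,2],[0,0,3],[0,0,4],[0,0,5]]}}

```text
clock: 16.52
eef_pos: [520.4, -109.2, 185.2]
tcp_rot: [-3.141, 0.0, 0.487]
contact_force: [-0.2, -0.7, 0.2]
opening: 1.002
grasp_force: 0.0
```

>>> {"fn": "play_rows", "kwargs": {"dp": [[0,0,0],[0,0,0],[0,0,0],[0,0,0],[0,0,0]], "rot": [[0,0,1],[0,0,2],[0,0,3],[0,0,4],[0,0,5]]}}

```text
clock: 16.93
eef_pos: [520.4, -109.2, 185.2]
tcp_rot: [-3.141, 0.0, -0.037]
contact_force: [0.8, -0.5, 0.4]
opening: 0.998
grasp_force: 0.0
```

>>> {"fn": "play_rows", "kwargs": {"dp": [[0,0,0],[0,0,0],[0,0,0]], "rot": [[0,0,0],[0,0,0],[0,0,0]]}}

```text
clock: 17.18
eef_pos: [520.5, -109.3, 185.2]
tcp_rot: [-3.142, 0.0, -0.028]
contact_force: [-0.6, -0.2, -0.8]
opening: 1.009
grasp_force: 0.0
```

```bash
python3 snap.py wrist w5; python3 snap.py side sd5 150 290 190 295
```

```text
17.1833 [ 520.46108273 -109.26725     185.22204681] [-3.14155848e+00  9.84119482e-05 -2.79993444e-02]
k 5.714285714285714
17.2333 [ 520.46321346 -109.27753512  185.23481771] [-3.14155950e+00  1.06611753e-04 -2.86128151e-02]
```

View pics/w5.png

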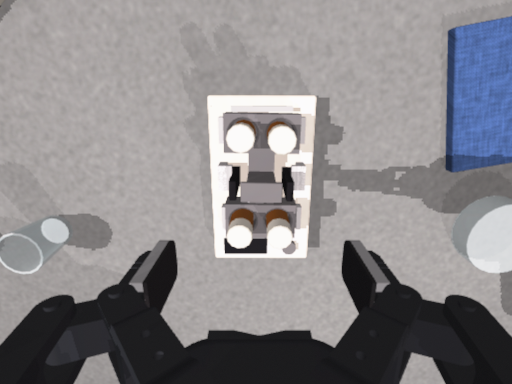

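Run:
```python
from h import *
np.set_printoptions(precision=1,suppress=True)
s,f=pickle.load(open('w5.pkl','rb'));c=cam(f,s)
im=f['color'].astype(int);m=(im.min(2)>225).astype(np.uint8)
P=[]
for u in [(241,137),(282,138),(239,236),(279,234)]:
    P.append(back(c,u,91));print(P[-1])
print(np.mean(P,0))
a,b=back(c,(234.5,175),92),back(c,(288,175),92);print(a,b,(a+b)/2)
```

```text
[567.7 -95.2  91. ]
[ 565.9 -129.1   91. ]
[477. -89.  91.]
[ 478.  -125.9   91. ]
[ 522.2 -109.8   91. ]
[535.7 -88.1  92. ] [ 534.3 -134.1   92. ] [ 535.  -111.1   92. ]
```

>>> {"fn": "play_rows", "kwargs": {"dp": [[0,0,0.5],[0,0,1.1],[0,0,1.7],[0,0,2.2],[0,0,2.4]], "rot": [[0,0,0],[0,0,0],[0,0,0],[0,0,0],[0,0,0]]}}

```text
clock: 17.7
eef_pos: [519.0, -109.0, 86.8]
tcp_rot: [-3.141, 0.003, -0.03]
contact_force: [-0.9, -0.2, 0.6]
opening: 0.999
grasp_force: 0.0
```

>>> {"fn": "play_rows", "kwargs": {"dp": [[0,0,0.3],[0,0,0.6],[0,0,0.8],[0,0,0.8],[0,0,0.8]], "rot": [[0,0,0],[0,0,0],[0,0,0],[0,0,0],[0,0,0]]}}

```text
clock: 18.12
eef_pos: [520.6, -109.3, 57.4]
tcp_rot: [-3.142, 0.0, -0.031]
contact_force: [1.7, 0.0, 0.9]
opening: 1.003
grasp_force: 0.0
```

Now pinch with 30 N.

>>> {"fn": "play_rows", "kwargs": {"dp": [[0,0,0],[0,0,0],[0,0,0],[0,0,0],[0,0,0]], "rot": [[0,0,0],[0,0,0],[0,0,0],[0,0,0],[0,0,0]], "fingers": 0.3, "grip_force": 30}}

```text
clock: 18.53
eef_pos: [521.6, -110.4, 59.1]
tcp_rot: [3.14, -0.002, -0.031]
contact_force: [-4.1, -5.7, 13.8]
opening: 0.465
grasp_force: 28.7
```

>>> {"fn": "play_rows", "kwargs": {"dp": [[0,0,0],[0,0,0],[0,0,0],[0,0,0],[0,0,0]], "rot": [[0,0,0],[0,0,0],[0,0,0],[0,0,0],[0,0,0]]}}

```text
clock: 18.95
eef_pos: [521.6, -110.4, 59.1]
tcp_rot: [3.14, -0.002, -0.031]
contact_force: [-3.7, -5.6, 13.9]
opening: 0.469
grasp_force: 28.7
```

>>> {"fn": "play_rows", "kwargs": {"dp": [[0,0.02,-0.05],[0,0.02,-0.1],[0,0.02,-0.15],[0,0.02,-0.2],[0,0.02,-0.25]], "rot": [[0,0,0],[0,0,0],[0,0,0],[0,0,0],[0,0,0]]}}

```text
clock: 19.37
eef_pos: [520.2, -110.0, 67.2]
tcp_rot: [-3.142, 0.001, -0.031]
contact_force: [0.6, -1.8, -4.9]
opening: 0.462
grasp_force: 30.7
```

>>> {"fn": "play_rows", "kwargs": {"dp": [[0,0,-0.05],[0,0,-0.1],[0,0,-0.15],[0,0,-0.2],[0,0,-0.25]], "rot": [[0,0,0],[0,0,0],[0,0,0],[0,0,0],[0,0,0]]}}

```text
clock: 19.78
eef_pos: [520.5, -110.0, 77.5]
tcp_rot: [-3.141, 0.0, -0.031]
contact_force: [0.0, -0.7, -4.5]
opening: 0.459
grasp_force: 30.8
```

>>> {"fn": "play_rows", "kwargs": {"dp": [[0,0,-0.1],[0,0,-0.25],[0,0,-0.45],[0,0,-0.65],[0,0,-0.85]], "rot": [[0,0,0],[0,0,0],[0,0,0],[0,0,0],[0,0,0]]}}

```text
clock: 20.2
eef_pos: [520.6, -110.1, 112.4]
tcp_rot: [3.142, -0.0, -0.031]
contact_force: [-0.2, -0.4, -3.2]
opening: 0.459
grasp_force: 30.8
```

>>> {"fn": "play_rows", "kwargs": {"dp": [[0,0,-0.2],[0,0,-0.4],[0,0,-0.6],[0,0,-0.8],[0,0,-1.0]], "rot": [[0,0,0],[0,0,0],[0,0,0],[0,0,0],[0,0,0]]}}

```text
clock: 20.62
eef_pos: [520.5, -110.1, 152.2]
tcp_rot: [3.142, -0.0, -0.031]
contact_force: [0.2, -0.4, -3.9]
opening: 0.46
grasp_force: 30.8
```

>>> {"fn": "play_rows", "kwargs": {"dp": [[0,0,-0.2],[0,0,-0.4],[0,0,-0.6],[0,0,-0.75],[0,0,-0.85]], "rot": [[0,0,0],[0,0,0],[0,0,0],[0,0,0],[0,0,0]]}}

```text
clock: 21.03
eef_pos: [520.8, -110.1, 186.2]
tcp_rot: [3.141, -0.001, -0.031]
contact_force: [-0.4, 0.8, -3.2]
opening: 0.458
grasp_force: 30.8
```

>>> {"fn": "play_rows", "kwargs": {"dp": [[0,0,0],[0,0,0],[0,0,0],[0,0,0],[0,0,0]], "rot": [[0,0,0],[0,0,0],[0,0,0],[0,0,0],[0,0,0]]}}

```text
clock: 21.45
eef_pos: [520.2, -110.0, 184.8]
tcp_rot: [-3.141, 0.001, -0.031]
contact_force: [-0.1, -0.2, -3.5]
opening: 0.457
grasp_force: 30.8
```

```bash
python3 snap.py side sd6 130 330 120 270; python3 snap.py wrist w6 150 390 60 240
```

```text
k 4.0
21.45 [ 520.19755466 -110.03738974  184.8377852 ] [-3.14147192e+00  8.58850363e-04 -3.13456289e-02]
k 3.3333333333333335
21.5 [ 520.26897152 -110.06757804  184.90246461] [-3.14146846e+00  6.96250889e-04 -3.14080781e-02]
```

View pics/sd6.png

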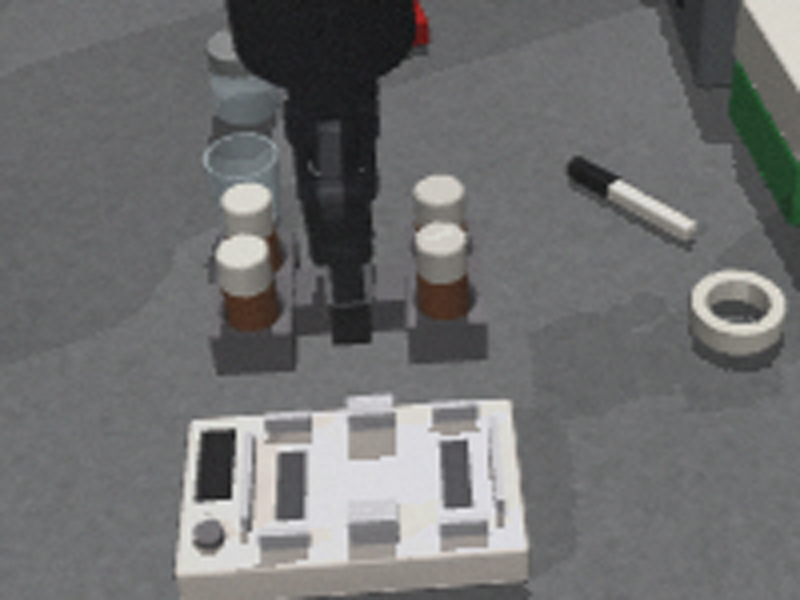

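View pics/w6.png

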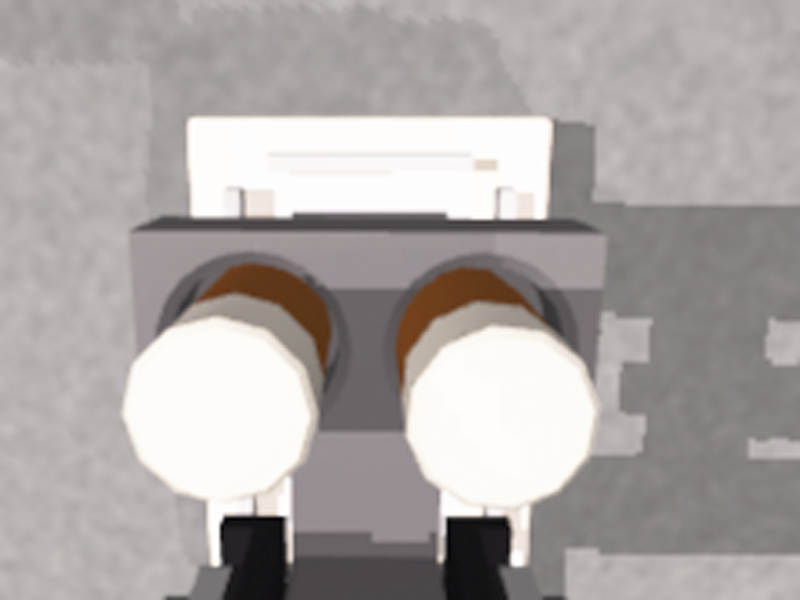

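The side picture shows the carrier level above the empty bay with four vials (caps at crop pixels 245,205; 243,255; 438,195; 440,245). The wrist view shows both end wells filled and the carrier straight in the fingers.

```bash
python3 -c "
from rig import r
print(r.sign_off())"
```

```text
the job is handed in; nothing more can be done
None
```

Both loose vials are in the empty wells, and the carrier is unclipped and held by its catches about 12.5 cm above the dock, level with all four vials; I handed it in at 21.5 s on the robot's clock, and the hand-in returned no verdict.

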